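# Set the clamp on the copper bar to its click

## Robot

A 7-joint arm with a two-finger parallel gripper is mounted at the origin on a cart in front of the work surface, level with it; the furniture and walls round the work are solid. World frame = base frame: x ahead of the robot, y to its left, z up, the work surface at z = 0. Lengths are in m, angles in degrees, forces in N, time in s.
With the tool pointing down it reaches from about 0.4 to 0.875 m from the base axis. Payload 4.4 kg.
Tool frame: the origin (TCP) lies between the finger pads; the fingertips stand arm.tip_reach ahead of it and the grasp point (between the pads) lies 2 mm behind it (arm.tip_reach is the distance from the TCP to the fingertips, in m); y points along the fingers, z is the direction in which the jaws open and shut, and the axes are right-handed (so a half turn about y gives the same grasp; the last joint's range is limited). The gripper opens to 85 mm and grips with 20 to 120 N. Pads are 22 mm wide; open, the fingers measure 114 mm over their backs; the gripper's body (76 mm by 85 mm) begins 54 mm behind the grasp point. The pads swing forward as they close: fully open they stand 13 mm farther back than shut.
Start: joints at [-71.436, 36.005, 2.206, 86.941, -1.547, 57.084, -1.146], TCP at [0.247, 0.601, 0.248] pointing down, gripper open.
Joint ranges: [-175.42, 175.42], [-21.48, 121.26], [-71.46, 75.88], [10.55, 141.38], [-63.04, 243.04], [13.31, 113.54], [-168.57, 168.57]. Speed limits (degrees/s): [147.25, 147.25, 180, 180, 180, 180, 180].

## Interface

Orientations are given as a 3x3 rotation matrix whose columns are the frame's x, y, z axes.
In Python, from bench import arm, fingers, ik, imaging gives the robot as it stands. Calls block until the motion is done:
- arm.move_pose(position, orientation): joint-space move of the TCP to a pose.
- arm.line_to(position, frame=None, feed=0.15, guard=None): straight line of the TCP; frame=None keeps the orientation; feed is the mean speed in m/s. With guard (N) it stops when the force on the tool has changed by that much, and returns True; else False.
- arm.move_joints(angles): joint-space move.
- fingers.gripper_to(opening, grip_force=None): finger opening in m; grip_force is the grip in N (None keeps the last); returns when the fingers have stopped.
- arm.sleep(seconds).
- ik(position, orientation): joint angles nearest the present ones, or None.
- imaging.snapshot(name): name is "scene" or "side" or "wrist"; returns a dict with "pixels" (400x640x3 uint8, red, green, blue), "z_map" (400x640 float32, m along the optical axis (not along the pixel's ray), 0 where there is no reading), "fx", "fy", "cx", "cy" (pixels), "k1" (the pictures are not rectified: a ray, as slopes to the right and down, at radius r is drawn at 1 + k1 r^2 times it, then the intrinsics apply), "xyz" and "attitude" of the camera in the world. Camera axes: x right, y up, looking along -z (the intrinsics and any distortion apply to the point x, -y, -z); pixel columns grow to the right and rows downward; lengths in m; the calibration is good to about 2 mm. A picture is of the moment at which its call begins.
A pose or a line that the arm cannot do raises arm.MotionError and nothing moves.
- arm.close_job(): hands the job in, once; it reports no verdict.
Trained networks look in a picture, given as the dict that the camera call returned (one of the last four; its "shot" number tells which), for a name from the list of things; names that differ only in an ending like _2 or _b are one class to them, and where a whole thing is asked for, a point or a joint stands for the part that bears it (a point fixed in the world has none). Each returns a list of dicts, best first, with "confidence" (0 to 1); they miss things now and then, are a little off and sometimes report something else, mostly with a low value. They report only what shows in the picture. A call takes as long as a camera call.
- imaging.boxes_of(thing, picture): "uv" ([column, row] in pixels, amid what is visible of it).
Readings, each from a call of its own:
- arm.read_clock(): time.
- arm.read_joint_positions(): joint angles.
- arm.read_dq(): joint speeds.
- arm.read_effort(): joint torques, N m.
- arm.read_eef_pos(): TCP position.
- arm.read_tool_rot(): TCP orientation.
- arm.read_contact_force(): force on the tool from outside, world axes, zero at the start.
- arm.read_wrist_torque(): the same for the moment, N m.
- arm.read_grip_width(): finger opening in m.
Only numpy, scipy, OpenCV 4.12 (cv2) and the standard library are available. Lean on these libraries where they do the work, as an engineer would, in place of code of your own. Each camera call takes 0.05 s, during which the arm holds its last target. There are 200 camera calls.

## Task

Tighten the clamp that holds the copper bar: turn its yellow knob clockwise (seen from above) until the slip clutch in the knob has clicked at least once, stop before a fifth click, and let go of the knob. The other clamp, on the black rod, is already set: do not turn its knob.

Things in the scene. Friction and masses are not known exactly. Their poses are not given: they have to be found in the camera images.
- copper_grip (a point): Yellow knob of the clamp on the copper flat bar (85 x 18 x 6 mm): its axis (vertical), 127 mm over the bench; x along the knob's grip bar, z up, turning with it. Grip bar 40 long (x), 14 thick (y), from 102 up to 142 mm; below it a round skirt, radius 19, and a steel collar, radius 23, on the blue clamp arm (top at 84 mm).
- copper_screw (a joint): Angle of that clamp's screw and steel collar (rad), growing clockwise from above. Starts at -0.60 to -0.25 with its foot 1 to 2 mm above the bar; stops at 0, the foot pressing the bar. The knob carries it round (0.08 N m). The clamp is a blue C-frame bolted down, base 135 x 90 mm, the post 50 to 86 mm beside the knob axis.
- copper_knob (a joint): Slip of the knob on that screw (rad), growing clockwise from above; 0 at the start and while the screw turns. With the screw at 0 the clutch slips at up to 0.16 N m with a click every 0.35 rad (20 degrees); let go, it springs up to 0.15 rad to the nearest click; a black line on the skirt then leaves the collar's red mark. Turning the knob 1.15 rad in all from the start is right for every start.
- rod_knob (a joint): Slip of the same yellow knob on the second, identical blue clamp, which holds a black rod (67 mm long, 12 mm thick); rad, 0 at the start, to be left there. Either clamp may stand on the left.

How it is judged:
By the outcome, as a careful person would: the job done as asked, in the order asked, and still so for the second after the job is handed in, with the robot touching nothing.
It also fails if it takes over 32 s, if anything falls off the work surface, if the arm or the gripper's body presses on something with over 40 N, if the wrist force passes 120 N, or if a joint passes its speed limit or range.

## Working session

There is one attempt and no reset: what is moved stays moved. The work goes in short steps, each a Python script; the robot and the scene stay as the last script left them, time stands still between calls to the robot, and variables do not carry over. Pictures are saved under pics/ and viewed, about 8 in all and at most 12, crops included, and the job is handed in when it is done.

```bash
mkdir -p pics; cat > h.py <<'E'
import numpy as np, cv2
from bench import arm, fingers, ik, imaging
def rays(p,uv):
    K=np.array([[p["fx"],0,p["cx"]],[0,p["fy"],p["cy"]],[0,0,1.]])
    return cv2.undistortPoints(np.array(uv,float).reshape(-1,1,2),K,np.array([p["k1"],0,0,0.])).reshape(-1,2)
def world(p,uv,d):
    s=rays(p,uv); d=np.asarray(d).reshape(-1,1)
    c=np.hstack([s[:,:1]*d,-s[:,1:]*d,-d])
    return c@np.array(p["attitude"]).T+np.array(p["xyz"])
def onplane(p,uv,z):
    o=np.array(p["xyz"]); w=world(p,uv,np.ones(len(np.reshape(uv,(-1,2)))))-o
    return o+w*((z-o[2])/w[:,2:])
def cloud(p):
    v,u=np.nonzero(p["z_map"]>0); return world(p,np.c_[u,v],p["z_map"][v,u]),p["pixels"][v,u]
def save(p,n): cv2.imwrite(f"pics/{n}.png",p["pixels"][:,:,::-1])
E
python3 - <<'E'
from h import *
print(arm.read_clock(),arm.tip_reach,arm.read_tool_rot())
ims=[]
for n in("scene","side","wrist"):
    p=imaging.snapshot(n); ims.append(p["pixels"]); print(n,p["xyz"],p["k1"],p["fx"])
    for t in("copper_grip","copper_screw","rod_knob"):
        for b in imaging.boxes_of(t,p)[:3]:
            u,v=map(int,np.round(b["uv"])); print(t,b, world(p,[b["uv"]],p["z_map"][v,u]).round(3))
    P,c=cloud(p); c=c.astype(int)
    m=(c[:,0]>130)&(c[:,1]>100)&(c[:,2]<0.45*c[:,1])&(P[:,2]>.08)&(P[:,2]<.16)
    Q=P[m]
    if len(Q)>10:
        _,l,ce=cv2.kmeans(Q[:,:2].astype(np.float32),2,None,(3,50,1e-4),5,0)
        for i in(0,1):
            q=Q[l[:,0]==i]; t=q[q[:,2]>.136]
            print("cl",ce[i],len(q),np.median(q,0).round(3),q.min(0).round(3),q.max(0).round(3))
            if len(t)>8:
                r=cv2.minAreaRect((t[:,:2]*1000).astype(np.float32)); print(" top",len(t),t.mean(0).round(4),r)
cv2.imwrite("pics/a.png",cv2.resize(np.vstack([np.hstack(ims[:2]),np.hstack([ims[2],ims[2]*0])])[:,:,::-1],(800,500)))
cv2.imwrite("pics/sc.png",ims[0][:,:,::-1]);
E
```

```text
0.0 0.017 [[ 9.24997250e-01 -7.24403595e-04  3.79973109e-01]
 [-3.79973799e-01 -1.75223572e-03  9.24995590e-01]
 [-4.26767709e-06 -9.99998202e-01 -1.89606761e-03]]
scene [-0.06461575  0.47903735  0.63805082] -0.0029754191063542483 520.1272847546965
copper_grip {'uv': [363.0, 156.9], 'confidence': 0.97} [[ 0.562 -0.145  0.127]]
copper_screw {'uv': [360.3, 160.5], 'confidence': 0.83} [[ 0.569 -0.146  0.115]]
rod_knob {'uv': [253.8, 246.2], 'confidence': 0.6} [[0.475 0.164 0.117]]
cl [0.47865584 0.16238163] 574 [0.476 0.164 0.118] [0.465 0.137 0.091] [0.506 0.178 0.144]
 top 109 [0.4795 0.1597 0.1398] ((484.767578125, 158.29287719726562), (37.31232833862305, 16.038402557373047), 6.349599361419678)
cl [ 0.56680363 -0.14731093] 441 [ 0.565 -0.147  0.119] [ 0.55  -0.168  0.093] [ 0.592 -0.132  0.145]
 top 78 [ 0.5705 -0.1496  0.14  ] ((571.9733276367188, -151.17837524414062), (39.0616455078125, 14.352282524108887), 9.654217720031738)
side [ 0.51473838 -0.75484855  0.53660756] -0.02584669853959043 386.17759873357994
copper_grip {'uv': [332.1, 235.9], 'confidence': 0.61} [[ 0.567 -0.161  0.118]]
copper_screw {'uv': [335.5, 238.4], 'confidence': 0.55} [[ 0.574 -0.16   0.111]]
copper_screw {'uv': [334.3, 235.8], 'confidence': 0.3} [[ 0.571 -0.16   0.117]]
rod_knob {'uv': [289.2, 167.9], 'confidence': 0.86} [[0.484 0.151 0.117]]
cl [ 0.56998575 -0.16156611] 560 [ 0.57  -0.161  0.119] [ 0.55  -0.175  0.093] [ 0.59  -0.147  0.143]
 top 125 [ 0.5697 -0.1577  0.1403] ((569.8372802734375, -156.19700622558594), (38.692657470703125, 14.189117431640625), 8.21379280090332)
cl [0.48584569 0.14956546] 305 [0.486 0.15  0.118] [0.466 0.135 0.093] [0.505 0.162 0.143]
 top 55 [0.4854 0.1527 0.14  ] ((485.7930603027344, 154.08363342285156), (38.17173385620117, 12.6899995803833), 7.561044216156006)
wrist [0.18212254 0.62841997 0.37554313] -0.035807184048219635 291.82782766376994
```

View pics/a.png

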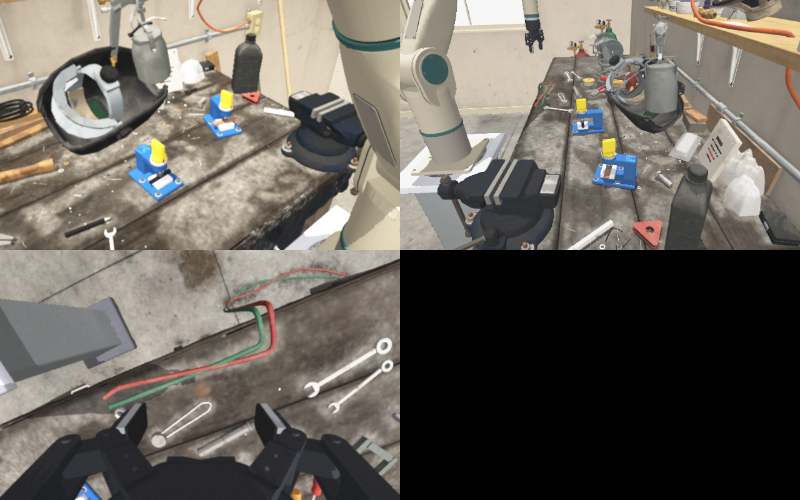

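```bash
python3 - <<'E'
from h import *
a=imaging.snapshot("scene");b=imaging.snapshot("side")
cr=lambda p,u,v:cv2.resize(p["pixels"][v-50:v+50,u-65:u+65],(400,300),interpolation=cv2.INTER_CUBIC)
cv2.imwrite("pics/b.png",np.vstack([np.hstack([cr(a,355,175),cr(a,250,265)]),np.hstack([cr(b,335,255),cr(b,292,185)])])[:,:,::-1])
for p in(a,b):
    P,c=cloud(p);c=c.astype(int)
    for k in((.571,-.1535),(.485,.156)):
        m=(np.hypot(P[:,0]-k[0],P[:,1]-k[1])<.13)&(c[:,2]>1.5*c[:,0])&(c[:,2]>100)&(P[:,2]>.06)&(P[:,2]<.2)
        Q=P[m];print(k,len(Q),Q.min(0).round(3),Q.max(0).round(3))
        m=(np.hypot(P[:,0]-k[0],P[:,1]-k[1])<.15)&(P[:,2]>.09)&(np.hypot(P[:,0]-k[0],P[:,1]-k[1])>.03);Q=P[m]
        if len(Q):print(" tall",len(Q),Q.min(0).round(3),Q.max(0).round(3))
E
```

```text
(0.571, -0.1535) 412 [ 0.552 -0.188  0.06 ] [ 0.657 -0.131  0.087]
(0.485, 0.156) 790 [0.466 0.145 0.061] [0.573 0.184 0.087]
 tall 3631 [0.585 0.082 0.092] [0.634 0.255 0.3  ]
(0.571, -0.1535) 835 [ 0.551 -0.197  0.06 ] [ 0.655 -0.148  0.086]
(0.485, 0.156) 412 [0.468 0.135 0.06 ] [0.571 0.179 0.086]
 tall 792 [0.585 0.078 0.093] [0.634 0.255 0.302]
```

View pics/b.png

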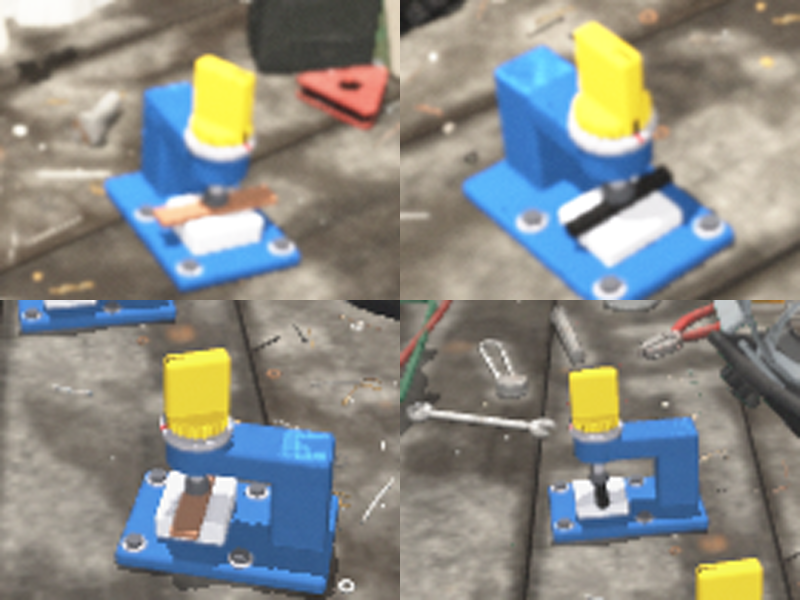

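```bash
cat >> h.py <<'E'
def down(zdeg):
    a=np.radians(zdeg); z=np.array([np.cos(a),np.sin(a),0]); y=np.array([0,0,-1.]); return np.c_[np.cross(y,z),y,z]
E
python3 - <<'E'
from h import *
for n in("scene","side"):
    P,_=cloud(imaging.snapshot(n)); r=np.hypot(P[:,0],P[:,1]); a=np.degrees(np.arctan2(P[:,1],P[:,0]))
    for lo in range(-30,60,15):
        m=(r>.35)&(r<.6)&(a>lo)&(a<lo+15)&(P[:,2]<.7); print(n,lo,P[m,2].max().round(2),end=' ')
print()
def mv(p,R): 
    arm.move_pose(p,R); print(arm.read_clock(),np.round(arm.read_joint_positions(),1))
R0=np.array(arm.read_tool_rot())
for p,a in(([.3,.42,.42],80),([.45,.1,.42],95),([.571-.05,-.1535,.30],99)):
    q=ik(p,down(a)); print(None if q is None else np.round(q,1)); mv(p,down(a))
w=imaging.snapshot("wrist"); save(w,"w1"); np.save("w1.npy",w,allow_pickle=True)
print(imaging.boxes_of("copper_grip",w)[:2])
P,c=cloud(w);c=c.astype(int)
m=(c[:,0]>130)&(c[:,1]>100)&(c[:,2]<0.45*c[:,1])&(P[:,2]>.136)&(P[:,2]<.16)
t=P[m]; print(len(t),t.mean(0) if len(t) else 0, cv2.minAreaRect((t[:,:2]*1000).astype(np.float32)) if len(t) else 0)
E
```

```text
scene -30 0.14 scene -15 0.14 scene 0 0.08 scene 15 0.14 scene 30 0.01 Traceback (most recent call last):
  File "<stdin>", line 5, in <module>
    return umr_maximum(a, axis, None, out, keepdims, initial, where)
ValueError: zero-size array to reduction operation maximum which has no identity
```

Low obstacles inside r < 0.6, so the path is clear.

```bash
python3 - <<'E'
from h import *
def mv(p,R): 
    arm.move_pose(p,R); print(arm.read_clock(),np.round(arm.read_joint_positions(),1))
for p,a in(([.32,.35,.40],80),([.571-.05,-.1535,.30],99)):
    q=ik(p,down(a)); print(None if q is None else np.round(q,1)); mv(p,down(a))
w=imaging.snapshot("wrist"); save(w,"w1")
print(w["xyz"],imaging.boxes_of("copper_grip",w)[:2])
P,c=cloud(w);c=c.astype(int)
m=(c[:,0]>130)&(c[:,1]>100)&(c[:,2]<0.45*c[:,1])&(P[:,2]>.136)&(P[:,2]<.16)
t=P[m]; print(len(t),t.mean(0) if len(t) else 0, cv2.minAreaRect((t[:,:2]*1000).astype(np.float32)) if len(t) else 0)
E
```

```text
[-51.9  12.5   1.2 100.4  -0.3  67.   29.4]
1.9083 [-51.9  12.6   1.1 100.4  -0.3  67.   29.3]
[ -2.4  25.3  23.3 100.7 -11.7  56.4 124.4]
3.9 [ -2.5  25.3  23.2 100.7 -11.7  56.4 124.4]
[ 0.45228719 -0.16234465  0.42727812] [{'uv': [310.9, 220.2], 'confidence': 0.84}]
1063 [0.51927383 0.02496907 0.14241511] ((526.6309204101562, 1.9585418701171875), (40.410804748535156, 337.90875244140625), 14.775382995605469)
```

View pics/w1.png

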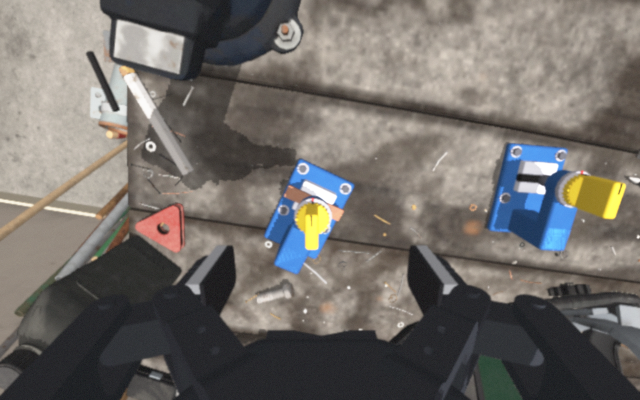

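```bash
python3 - <<'E'
from h import *
w=imaging.snapshot("wrist")
P,c=cloud(w);c=c.astype(int)
m=(c[:,0]>130)&(c[:,1]>100)&(c[:,2]<0.45*c[:,1])&(np.hypot(P[:,0]-.571,P[:,1]+.1535)<.04)
Q=P[m]; t=Q[Q[:,2]>.137]
r=cv2.minAreaRect((t[:,:2]*1000).astype(np.float32)); print(len(t),t.mean(0).round(4),r)
s=Q[Q[:,2]<.11]; print("skirt",len(s),s.min(0),s.max(0))
e,V=np.linalg.eigh(np.cov(t[:,:2].T)); print("pca",np.degrees(np.arctan2(V[1,1],V[0,1])))
E
```

```text
432 [ 0.5666 -0.1542  0.1432] ((568.6435546875, -154.01927185058594), (38.36043167114258, 13.708178520202637), 8.909197807312012)
skirt 370 [ 0.54973827 -0.17263935  0.09780172] [ 0.58749327 -0.1364862   0.10964363]
pca -172.14408627296578
```

```bash
python3 - <<'E'
from h import *
C=np.array([.570,-.1538]); R=down(98.9)
arm.move_pose([*C,.20],R)
print(arm.line_to([*C,.127],feed=.08,guard=15), arm.read_eef_pos())
f0=np.array(arm.read_contact_force())
fingers.gripper_to(0.0,40)
print(arm.read_clock(),arm.read_grip_width(),f0.round(1),np.round(arm.read_contact_force(),1),np.round(arm.read_wrist_torque(),2),arm.read_eef_pos(),np.round(arm.read_joint_positions(),1))
E
```

```text
False [ 0.57038684 -0.15397975  0.12744271]
6.2833 0.01335706095510827 [-0.3 -0.7  0.9] [-0.2 -3.   1.4] [-0.4   0.    0.02] [ 0.57021698 -0.15467879  0.12728408] [  1.4  41.3  17.7 103.2 -18.8  38.3 128.7]
```

```bash
python3 - <<'E'
from h import *
q=np.array(arm.read_joint_positions()); s=q[6]
for k in range(1,7):
    q[6]=s-66.5*k/6; arm.move_joints(q.tolist())
    f=np.array(arm.read_contact_force()); z=np.array(arm.read_tool_rot())[:,2]
    print(round(arm.read_clock(),2),f.round(1),np.round(arm.read_wrist_torque(),2),np.round(arm.read_eef_pos(),4),round(np.degrees(np.arctan2(z[1],z[0])),1),round(arm.read_grip_width(),4))
    if np.linalg.norm(f)>45: print("stop");break
E
```

```text
6.58 [-0.6 -0.9  0.8] [-0.07 -0.03 -0.08] [ 0.5702 -0.1546  0.1273] 88.0 0.0136
6.88 [-1.3  0.4  1.3] [-0.03 -0.06 -0.07] [ 0.5703 -0.1545  0.1273] 77.0 0.0136
7.18 [0.1 1.4 1. ] [ 0.24 -0.07  0.05] [ 0.5703 -0.1543  0.1273] 66.0 0.0132
7.48 [0.5 0.7 1.1] [ 0.42 -0.26 -0.06] [ 0.5704 -0.1542  0.1273] 54.9 0.0136
7.78 [1.2 3.  0.8] [ 0.5  -0.34 -0.07] [ 0.5705 -0.1541  0.1273] 43.9 0.0135
8.08 [1.8 3.2 0.8] [ 0.66 -0.51 -0.04] [ 0.5707 -0.1541  0.1273] 32.8 0.013
```

```bash
python3 - <<'E'
from h import *
fingers.gripper_to(.085)
p=np.array(arm.read_eef_pos()); arm.line_to([p[0],p[1],.21],feed=.12)
arm.move_pose([.51,-.155,.27],down(60))
print(arm.read_clock())
w=imaging.snapshot("wrist"); b=imaging.snapshot("scene");sd=imaging.snapshot("side")
for p,k in((w,.0),(b,0),(sd,0)):
    P,c=cloud(p);c=c.astype(int)
    t=P[(c[:,0]>130)&(c[:,1]>100)&(c[:,2]<0.45*c[:,1])&(np.hypot(P[:,0]-.571,P[:,1]+.1535)<.04)&(P[:,2]>.137)]
    if len(t)>8:print(len(t),cv2.minAreaRect((t[:,:2]*1000).astype(np.float32)))
bx=imaging.boxes_of("copper_grip",w); print(bx[:1])
u,v=map(int,bx[0]["uv"]); u=min(max(u,60),580); v=max(v,60)
I=cv2.resize(w["pixels"][v-50:v+50,u-50:u+50],(400,400),interpolation=cv2.INTER_CUBIC)
J=cv2.resize(b["pixels"][125:225,305:405],(400,400),interpolation=cv2.INTER_CUBIC)
cv2.imwrite("pics/c.png",np.hstack([I,J])[:,:,::-1])
E
```

```text
10.075
517 ((568.686279296875, -153.7190704345703), (11.788883209228516, 38.845001220703125), 32.86912536621094)
50 ((570.5298461914062, -150.0575714111328), (13.209250450134277, 40.409515380859375), 33.503150939941406)
109 ((570.547607421875, -155.92501831054688), (14.569713592529297, 38.30521774291992), 32.261417388916016)
[{'uv': [348.1, 234.7], 'confidence': 0.98}]
```

View pics/c.png

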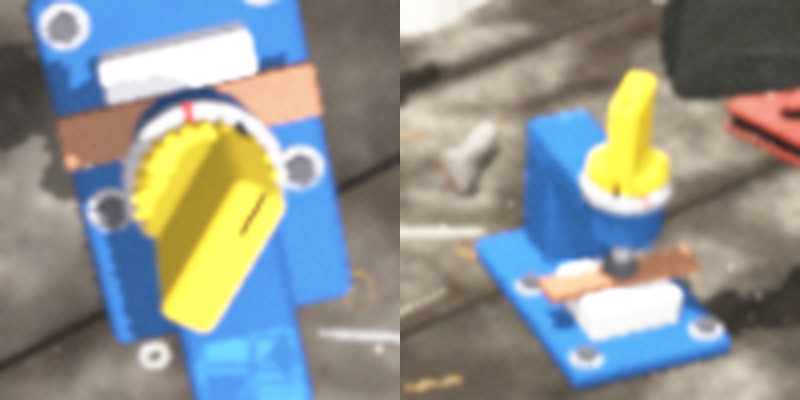

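```bash
python3 - <<'E'
from h import *
print(arm.read_clock(),np.round(arm.read_contact_force(),1)); print(arm.close_job())
E
```

```text
10.275 [-0.2 -0.3 -1.1]
the job is handed in; nothing more can be done
None
```

I tightened the copper bar's clamp: I gripped its yellow knob, turned it about 66° (1.15 rad) clockwise seen from above, let go and backed off. The job was handed in at 10.3 s.

**Turn:** The knob's measured direction went from about 9° to −57°, in close agreement in all three cameras. Lateral forces while turning stayed under 5 N.

**Clicks:** In the wrist picture the black line stands clearly clockwise of the red mark, by roughly 40–55°. That suggests two clicks, possibly three. I judged this by eye, because the oblique view does not give an exact angle. It is at least one click and fewer than five.

**Still clear:** At hand-in the contact force read about 1 N, so the gripper was touching nothing. I never went near the rod clamp's knob, and I did not measure its angle again afterwards.

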